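Load the specimen press and hold its lever down through the guard window

TASK

Gently push the specimen sled by its upright tab fully home against the end stop of the press, without grasping or lifting anything. Then reach down through the window of the guard with the fingertips, without touching the guard, and press the lever's pad all the way down so that the plunger bears on the specimen. Finish while holding the lever down, and leave everything else on the bench alone.

Things in the scene. Friction and masses are not known exactly. Their poses are not given: they have to be found in the camera images.
- press: Grey hand-lever specimen press, fixed. Origin on the table top; x (horizontal) is the way the sled is pushed home, y runs along the lever from pivot to pad. Base plate 10 mm thick: x -170 to 60 mm at y -80 to 20 mm, and x -60 to 60 mm at y -162 to 138 mm. Two sled rails along x at y = -63.5 and 3.5 mm, 8 mm wide, tops 22 mm above the table, x -165 to 30 mm.
- stop (a point): Middle of the foot of the press's end stop face (press x = 30, y = -30 mm, 10 mm above the table), a bar 12 mm high across the far end of the rails. The fully home sled's front edge touches it.
- pivot (a point): Lever pivot (press x = 0, y = -130 mm, 85 mm above the table) in a fork that reaches up to 101 mm. The raised lever's bar, 14 mm wide and 12 mm high, runs level from here along +y of the press to the pad, 79 to 91 mm above the table.
- guard: White sheet-steel guard hood round the lever's pad, fixed on the press at press x = 0, y = 70 mm, 96 x 96 mm outside, top 107 mm above the table. Its top is a frame 10 mm wide and 5 mm thick round a square window of 76 x 76 mm, open from above. Not to be touched. Origin below the window's centre, on the base plate; axes as the press.
- window (a point): Centre of the guard's 76 x 76 mm window, level with the guard's top, 107 mm above the table; x and y as the press, along the window's edges.
- pad_top (a point): Centre of the top of the lever's pad, a black disc 40 mm across at the lever's end, in the middle below the window. Lever up: 95 mm above the table (12 mm below the guard's top); fully down: 69 mm, moving less than 2 mm sideways.
- lever (a joint): Lever angle, rad: 0 = up (rest, held by a spring), grows as the pad is pressed down, 0.13 = fully down at its stop. Hinge 200 mm from the pad's centre. Pressing needs about 2 N at the top, rising to about 9 N fully down; it springs back up when let go.
- plunger: Spring-loaded plunger with a rubber foot 18 mm across under the lever, 100 mm from pivot and from pad. Origin at the foot's lowest point, 47 mm above the table with the lever up; it meets a specimen that is home after some 7 mm of its 13 mm descent, then its spring yields.
- sled: Loose aluminium sled, plate 130 (x) x 56 (y) x 8 mm, 0.25 to 0.5 kg, on the base plate between the rails (1.5 mm play each side). Origin centre of underside; x points to the end stop. Upright tab at its -x end, nest ring (34 mm inside, 4 mm high) with the specimen at x = 35 mm. Fully home: origin at x = -35, y about -30 mm of the press; it starts 25 to 55 mm short of that.
- tab_face (a point): Centre of the outer (-x) face of the sled's upright tab, where it is pushed, 36 mm above the table; tab 10 mm thick (x), 40 mm wide (y), 18 to 54 mm above the table. Axes as the sled. Sled fully home: at x = -100 mm, y = -30 mm of the press.
- specimen: Loose mounted specimen, black disc 30 mm across, 22 mm high, a small steel chip in its top, standing in the sled's nest. Origin centre of its underside, 18 mm above the table.
- nest (a point): Centre of the floor of the sled's nest, where the specimen stands: sled x = 35 mm, 18 mm above the table.
- pad: The lever's pad itself, a black disc 40 mm across and 9 mm thick; origin centre of its underside.
- spare_a: Bystander: loose spare specimen mount, black disc 30 mm across, 20 mm high, on the table by the press. Leave it alone.
- spare_b: Bystander: loose spare specimen mount, black disc 38 mm across, 24 mm high, on the table by the press. Leave it alone.
- tape: Bystander: loose roll of paper tape lying flat, 60 mm across, 24 mm high. Leave it alone.
- dish: Bystander: loose shallow glass dish, 84 mm across, 18 mm high. Leave it alone.
- jar: Bystander: loose amber glass jar, 56 mm across, 75 mm high. Leave it alone.
- slidebox: Bystander: loose blue plastic slide box, 90 x 50 x 32 mm. Leave it alone.
- driver: Bystander: loose screwdriver lying on the table. Leave it alone.
Not all that is in view belongs to the job. Of the things like the sled, leave any that is black, green or yellow; of the rest the larger one is meant.

How it is judged:
By the outcome, as a careful person would: the job done as asked, in the order asked, and still so for the second after the job is handed in, while the arm keeps its last pose, push and grip.
It also fails if it takes over 45 s, if anything falls off the work surface, if the arm or the gripper's body presses on something with over 40 N, if the wrist force passes 120 N, or if a joint passes its speed limit or range.

ROBOT

A 7-joint arm with a two-finger parallel gripper is mounted at the origin on the work surface. World frame = base frame: x ahead of the robot, y to its left, z up, the work surface at z = 0. Lengths are in m, angles in rad, forces in N, time in s.
With the tool pointing down it reaches from about 0.425 to 0.925 m from the base axis. Payload 6.8 kg.
Tool frame: the origin (TCP) lies midway between the tips of the shut fingers; the grasp point (between the pads) lies 19 mm behind it; x points along the fingers, y is the direction in which the jaws open and shut, and the axes are right-handed (so a half turn about x gives the same grasp; the last joint's range is limited). The gripper opens to 85 mm and grips with 20 to 120 N. Pads are 22 mm wide; open, the fingers measure 114 mm over their backs; the gripper's body (76 mm by 85 mm) begins 54 mm behind the grasp point. The pads swing forward as they close: fully open they stand 13 mm farther back than shut.
Start: joints at [-1.239, 0.477, 0.022, 1.555, -0.011, 1.109, -0.083], TCP at [0.287, 0.611, 0.231] pointing down, gripper open.
Joint ranges: [-2.96, 2.96], [-0.34, 2.1], [-1.41, 1.46], [0.24, 2.44], [-1.37, 4.51], [0.17, 1.92], [-2.96, 2.96]. Speed limits (rad/s): [2.39, 2.39, 3.14, 3.14, 3.14, 3.14, 3.14].

INTERFACE

Orientations are given as a rotation vector (axis times angle).
In Python, from bench import r, viewer, nets gives the robot as it stands.
- The arm moves only by the shell command python3 -m pendant 'ROWS' [FORCE]. ROWS is JSON, one flat list of numbers, 5 for each row, row after row: the finger opening in mm, from 0 to 85.4, then the shift along the tool's x, y, z in mm, then the turn about the tool's x in rad. A call has 1 to 20 rows; each row shifts and turns the commanded pose from where the row before left it, along the tool's axes as they then stand; what a row does not reach is not made up. A row lasts 1/8 s, in which the tool goes at most 62.5 mm and 10.7 degrees, less where a joint would pass 70% of its speed; a pose out of reach is approached as far as the arm can. A call with a gripper value outside its range is refused whole. The fingers move at their own pace and stop on an object; FORCE is the grip in N (left out, the last holds). Time passes only in rows, so rows that do not move let the fingers close. It gives the time, the measured TCP pose, the force and the opening at its end, in the units of the state.
- r.get_obs(): the state, without advancing time (a new reading comes with each control period).
- viewer.grab_frame(name): name is "scene" or "top" or "wrist"; returns (picture, depth): 480x640x3 uint8, red, green, blue; 480x640 float32, m along the optical axis (not along the pixel's ray), 0 where there is no reading.
- viewer.calibration(name): a dict with "mtx" (3x3 intrinsics, pixels), "world_to_cam" (4x4, takes a point from world to camera coordinates). Camera axes: x right, y up, looking along -z (the intrinsics and any distortion apply to the point x, -y, -z); pixel columns grow to the right and rows downward; lengths in m; the calibration is good to about 2 mm. A picture is of the moment at which its call begins: read the wrist's pose just before it. calibration takes no time and is no camera call; for the wrist camera it gives the pose at the moment of the call.
- r.hand_in(): hands the job in, once; it reports no verdict.
Trained networks look in the newest picture that a camera, given by its name, has taken for a name from the list of things; names that differ only in an ending like _2 or _b are one class to them, and where a whole thing is asked for, a point or a joint stands for the part that bears it (a point fixed in the world has none). Each returns a list of dicts, best first, with "score" (0 to 1); they miss things now and then, are a little off and sometimes report something else, mostly with a low value. They report only what shows in the picture. A call takes as long as a camera call. They do not tell look-alikes from the thing itself.
- nets.look_for(name, camera): "location" ([x, y, z] in m, in world coordinates, good to about 4 mm: the middle of the surface that is visible of it).
- nets.silhouettes(name, camera): "mask" (480x640 bool, what is visible of it).
The state is a dict: "clock": time; "joints": joint angles; "qvel": joint speeds; "tau": joint torques, N m; "tcp_pos": TCP position; "orientation": TCP orientation; "contact_force": force on the tool from outside, world axes, zero at the start; "moment": the same for the moment, N m; "grip_width": finger opening in m.
Only numpy, scipy, OpenCV 4.12 (cv2) and the standard library are available. Lean on these libraries where they do the work, as an engineer would, in place of code of your own. Each camera call takes 0.05 s, during which the arm holds its last target. There are 200 camera calls.

## Working session

There is one attempt and no reset: what is moved stays moved. The work goes in short steps, Python scripts to look and compute and a shell command to move; the robot and the scene stay as the last step left them, time stands still between calls to the robot, and variables do not carry over. Pictures are saved under pics/ and viewed, about 8 in all and at most 12, crops included, and the job is handed in when it is done.

```bash
mkdir -p pics; ls; python3 - <<'E'
from bench import r,viewer,nets
import cv2,numpy as np
o=r.get_obs();print({k:np.round(v,3) for k,v in o.items()})
for c in("scene","top"):
    im,d=viewer.grab_frame(c);cv2.imwrite(f"pics/{c}0.png",im[:,:,::-1]);
    np.save(f"{c}_d.npy",d)
    for n in("sled","tab_face","pad","guard","specimen","press","pad_top","window","pivot","stop"):
        try: print(c,n,[(np.round(q["location"],3).tolist(),round(q["score"],2)) for q in nets.look_for(n,c)][:5])
        except Exception as e: print(c,n,e)
E
```

```text
pics
{'clock': np.float64(0.0), 'joints': array([-1.239,  0.478,  0.022,  1.556, -0.011,  1.109, -0.083]), 'qvel': array([-0.001, -0.001,  0.001,  0.001, -0.001,  0.   ,  0.   ]), 'tau': array([ 0.0000e+00, -5.9645e+01,  1.6090e+00, -2.8119e+01,  1.3000e-02,
        9.0000e-03, -0.0000e+00]), 'tcp_pos': array([0.287, 0.61 , 0.23 ]), 'orientation': array([ 0.344,  1.543, -0.346]), 'contact_force': array([ 0.315, -1.084,  0.645]), 'moment': array([-0.003, -0.024, -0.016]), 'grip_width': np.float64(0.086)}
scene sled [([0.525, -0.063, 0.024], 0.95), ([0.346, -0.082, 0.007], 0.83), ([0.414, -0.228, 0.01], 0.8), ([0.384, 0.1, 0.008], 0.66), ([0.479, -0.406, 0.006], 0.65)]
scene tab_face [([0.385, 0.102, 0.01], 0.96), ([0.412, -0.236, 0.013], 0.95), ([0.344, -0.082, 0.003], 0.88), ([0.523, -0.061, 0.019], 0.73), ([0.671, -0.321, 0.012], 0.72)]
scene pad [([0.633, 0.026, 0.097], 0.78), ([0.522, -0.064, 0.018], 0.74)]
scene guard [([0.67, 0.026, 0.079], 0.92), ([0.633, -0.026, 0.033], 0.63)]
scene specimen []
scene press [([0.632, -0.026, 0.034], 0.71)]
scene pad_top [([0.635, 0.029, 0.099],
[... 274 characters left out ...]
 ([0.337, -0.085, 0.008], 0.73), ([0.408, -0.231, 0.006], 0.64)]
top tab_face [([0.47, -0.397, 0.012], 0.9), ([0.403, -0.228, 0.004], 0.83), ([0.543, -0.062, 0.018], 0.82), ([0.341, -0.081, 0.005], 0.75), ([0.72, -0.076, 0.071], 0.7)]
top pad [([0.63, 0.035, 0.097], 0.57)]
top guard [([0.623, 0.032, 0.103], 0.94), ([0.615, -0.051, 0.091], 0.71)]
top specimen [([0.582, -0.066, 0.038], 0.66)]
top press [([0.61, -0.042, 0.009], 0.74)]
top pad_top [([0.624, 0.031, 0.093], 0.71)]
top window [([0.627, 0.161, 0.021], 0.71), ([0.623, 0.032, 0.109], 0.68), ([0.471, 0.327, 0.026], 0.27)]
top pivot [([0.608, -0.039, 0.009], 0.6), ([0.617, -0.049, 0.093], 0.58)]
top stop [([0.608, -0.039, 0.012], 0.97)]
```

View pics/scene0.png

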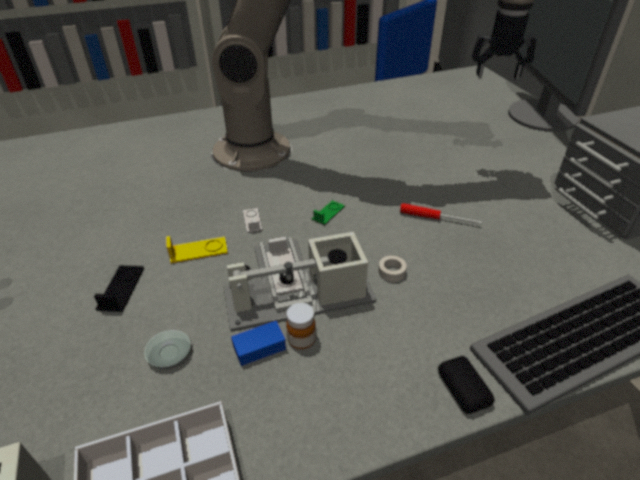

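View pics/top0.png

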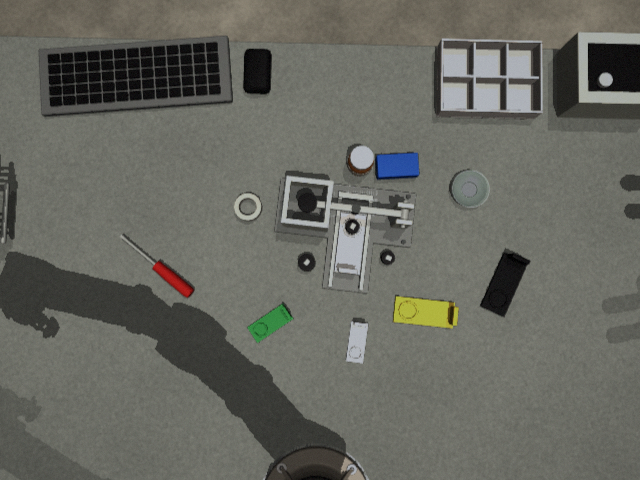

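The scene view shows the press around (300,280) with the white sled in its rails. The decoys are black, yellow, green and a small white one. In the top view the guard is at (307,201), the sled tab near (346,268), and the spares flank the rails at (307,262) and (388,257). I'll measure the press pose from depth.

```bash
cat > h.py <<'E'
from bench import r,viewer,nets
import numpy as np,cv2
from scipy.spatial.transform import Rotation as R
def cloud(d,cam,cal=None):
    c=cal or viewer.calibration(cam);K=c["mtx"];v,u=np.mgrid[:480,:640]
    p=np.stack([(u-K[0,2])/K[0,0]*d,-(v-K[1,2])/K[1,1]*d,-d,np.ones_like(d)],-1)
    P=(p@np.linalg.inv(c["world_to_cam"]).T)[...,:3];P[d<=0]=np.nan;return P
E
python3 - <<'E'
from h import *
c=viewer.calibration("top");print(c.keys(),np.round(c["mtx"],1).tolist())
o=r.get_obs();print(np.round(R.from_rotvec(o["orientation"]).as_matrix(),3))
P=cloud(np.load("top_d.npy"),"top").reshape(-1,3)
def rect(m,n):
    q=P[m][:,:2]; (cx,cy),(w,h),a=cv2.minAreaRect((q*1000).astype(np.float32)); print(n,len(q),"centre",round(cx,1),round(cy,1),"size",round(w,1),round(h,1),"ang",round(a,2),"z",np.round(np.percentile(P[m][:,2],[10,50,90]),4))
x,y,z=P.T
near=(abs(x-.62)<.08)&(abs(y-.035)<.075)
rect(near&(z>.101)&(z<.12)&(y>-.02),"guard top")
rect((abs(x-.50)<.04)&(abs(y+.06)<.05)&(z>.044)&(z<.065),"tab top")
rect((abs(x-.56)<.08)&(abs(y+.06)<.06)&(z>.034)&(z<.044),"specimen top")
rect((abs(x-.63)<.03)&(abs(y+.05)<.1)&(y<-.03)&(z>.085)&(z<.099),"lever bar")
rect((abs(x-.62)<.03)&(abs(y-.035)<.03)&(z>.085)&(z<.101),"pad")
E
```

```text
dict_keys(['mtx', 'world_to_cam']) [[576.0, 0.0, 323.3], [0.0, 576.0, 240.1], [0.0, 0.0, 1.0]]
[[ 0.     0.426  0.905]
 [ 0.     0.905 -0.426]
 [-1.     0.     0.   ]]
guard top 859 centre 628.2 31.8 size 96.1 97.0 ang 84.57 z [0.1039 0.1066 0.1094]
tab top 94 centre 491.5 -55.5 size 40.0 9.9 ang 84.32 z [0.0501 0.0532 0.0569]
specimen top 148 centre 542.2 -62.8 size 107.3 69.2 ang 25.27 z [0.0364 0.0396 0.0421]
lever bar 418 centre 617.1 -90.2 size 118.5 17.8 ang 86.04 z [0.0875 0.0908 0.0937]
pad 318 centre 628.7 29.6 size 38.5 43.5 ang 28.91 z [0.0911 0.0945 0.0976]
```

```bash
python3 -m pendant '[0,0,0,0,-0.115,0,0,0,0,-0.115,0,0,0,0,-0.115,0,0,-35,36,0,0,0,-35,36,0,0,0,-35,36,0,0,0,-35,36,0,0,0,-35,36,0,0,0,-35,36,0,0,0,-35,36,0,0,0,-35,36,0]' 20
cat >> h.py <<'E'
th=np.radians(-5.4);O=np.array([621.6,-37.9]);px=np.array([np.cos(th),np.sin(th)]);py=np.array([-px[1],px[0]])
def st(tx=None,ty=None,tz=None):
    o=r.get_obs();p=o["tcp_pos"]*1000;M=R.from_rotvec(o["orientation"]).as_matrix();d=p[:2]-O
    print("t",round(float(o["clock"]),2),"press xy",np.round([d@px,d@py],1),"z",p[2].round(1),"yawz",np.degrees(np.arctan2(M[1,2],M[0,2])).round(2),"tilt",np.round(M[2],3),"F press",np.round([o["contact_force"][:2]@px,o["contact_force"][:2]@py,o["contact_force"][2]],2),"grip",round(float(o["grip_width"]),4))
    if tx is not None:
        t=O+tx*px+ty*py;w=np.array([*t,tz])-p;print("tool shift",np.round(M.T@w,1))
E
python3 -c "
from h import *
st(-169,-30,150)"
```

```text
clock: 2.48
tcp_pos: [0.5485, 0.3035, 0.2315]
orientation: [0.075, 1.569, -0.074]
contact_force: [0.2, 0.2, 0.4]
grip_width: 0.0
t 2.48 press xy [-104.9  333. ] z 231.5 yawz -5.43 tilt [-1.  0.  0.] F press [0.16 0.23 0.42] grip 0.0
tool shift [  81.3 -363.1  -64. ]
```

```bash
python3 -m pendant '[0,0,-45,-8,0,0,0,-45,-8,0,0,0,-45,-8,0,0,0,-45,-8,0,0,0,-45,-8,0,0,0,-45,-8,0,0,0,-45,-8,0,0,0,-48,-8,0,0,30,0,0,0,0,30,0,0,0,0,20,0,0,0,0,0,0,0,0]'
python3 - <<'E'
from h import *
st(-169,-30,38)
cal=viewer.calibration("wrist");im,d=viewer.grab_frame("wrist");cv2.imwrite("pics/w1.png",im[:,:,::-1])
P=cloud(d,"wrist",cal).reshape(-1,3)*1000;q=P[:,:2]-O;X=q@px;Y=q@py;Z=P[:,2]
m=(X>-150)&(X<-85)&(abs(Y+30)<30)&(Z>44)&(Z<64)
print(m.sum(),np.percentile(X[m],[2,50,98]) if m.sum() else "",np.percentile(Y[m],[2,50,98]) if m.sum() else "")
E
```

```text
clock: 3.98
tcp_pos: [0.4485, -0.0506, 0.1504]
orientation: [0.074, 1.572, -0.075]
contact_force: [-0.3, -0.3, -0.5]
grip_width: 0.0
t 3.98 press xy [-171.2  -28.9] z 150.4 yawz -5.44 tilt [-1.    -0.001 -0.003] F press [-0.27 -0.28 -0.47] grip 0.0
tool shift [112.4  -1.    2.5]
366 [-131.78128049 -130.62812223 -126.73228888] [-52.47489734 -44.29601794 -13.29497317]
```

View pics/w1.png

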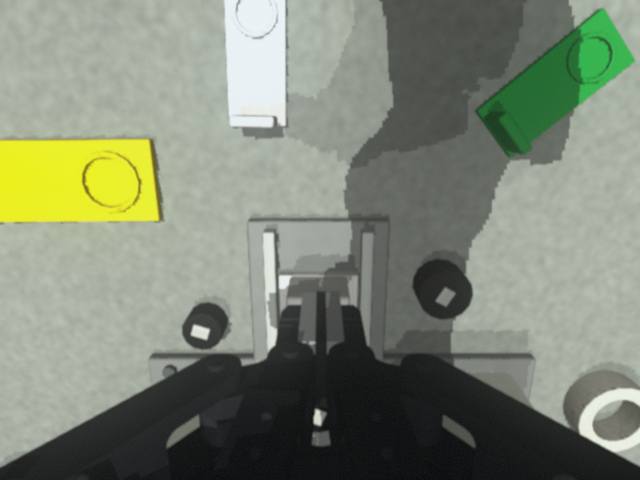

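The wrist view shows the fingers just behind the sled tab at (318,285), with both spares well clear to the side. Next I descend and then push slowly.

```bash
python3 -m pendant '[0,40,0,0,0,0,40,-1,0,0,0,25,0,0,0,0,13,0,0,0,0,0,0,0,0,0,0,0,6,0,0,0,0,6,0,0,0,0,3,0,0,0,0,3,0,0,0,0,0,0]'
python3 -c "
from h import *
st()"
```

```text
clock: 5.28
tcp_pos: [0.4676, -0.0532, 0.0333]
orientation: [0.074, 1.569, -0.074]
contact_force: [-0.9, -0.0, -0.2]
grip_width: 0.0002
t 5.28 press xy [-151.9  -29.8] z 33.3 yawz -5.43 tilt [-1.  0.  0.] F press [-0.86 -0.09 -0.2 ] grip 0.0002
```

```bash
python3 -m pendant '[0,0,0,3,0,0,0,0,3,0,0,0,0,3,0,0,0,0,3,0,0,0,0,3,0,0,0,0,3,0,0,0,0,3,0]'; python3 -c "
from h import *
st()"; python3 -m pendant '[0,0,0,3,0,0,0,0,3,0,0,0,0,3,0,0,0,0,2,0,0,0,0,2,0]'; python3 - <<'E'
from h import *
st()
im,d=viewer.grab_frame("top")
P=cloud(d,"top").reshape(-1,3)*1000;q=P[:,:2]-O;X=q@px;Y=q@py;Z=P[:,2]
m=(abs(Y+30)<12)&(X>-30)&(X<60)&(Z>34)&(Z<45);print("spec",m.sum(),X[m].mean(),Y[m].mean())
E
```

```text
clock: 6.15
tcp_pos: [0.4885, -0.0553, 0.0332]
orientation: [0.074, 1.569, -0.074]
contact_force: [-1.1, -0.6, -0.3]
grip_width: -0.0001
t 6.15 press xy [-130.9  -29.8] z 33.2 yawz -5.43 tilt [-1. -0.  0.] F press [-1.01 -0.75 -0.28] grip -0.0001
clock: 6.78
tcp_pos: [0.501, -0.0564, 0.0333]
orientation: [0.075, 1.57, -0.074]
contact_force: [-2.5, 1.0, 0.6]
grip_width: 0.0004
t 6.78 press xy [-118.3  -29.8] z 33.3 yawz -5.43 tilt [-1.     0.    -0.001] F press [-2.56  0.79  0.64] grip 0.0004
spec 88 -13.185867592642234 -30.013773143883235
```

```bash
python3 -m pendant '[0,0,0,2,0,0,0,0,2,0,0,0,0,1,0,0,0,0,0,0]'; python3 -m pendant '[0,0,0,1.5,0,0,0,0,0,0]'; python3 - <<'E'
from h import *
st()
im,d=viewer.grab_frame("scene");cv2.imwrite("pics/s2.png",cv2.resize(im[210:350,210:400,::-1],None,fx=4,fy=4,interpolation=3))
im,d=viewer.grab_frame("top");cv2.imwrite("pics/t2.png",cv2.resize(im[160:300,260:430,::-1],None,fx=4,fy=4,interpolation=3))
E
```

```text
clock: 7.32
tcp_pos: [0.5064, -0.0569, 0.0333]
orientation: [0.074, 1.569, -0.074]
contact_force: [-1.3, -0.2, -0.9]
grip_width: 0.0001
clock: 7.58
tcp_pos: [0.5078, -0.0571, 0.0333]
orientation: [0.074, 1.569, -0.074]
contact_force: [-2.0, 0.3, -0.2]
grip_width: 0.0003
t 7.58 press xy [-111.5  -29.8] z 33.3 yawz -5.43 tilt [-1.  0.  0.] F press [-2.04  0.08 -0.19] grip 0.0003
```

View pics/t2.png

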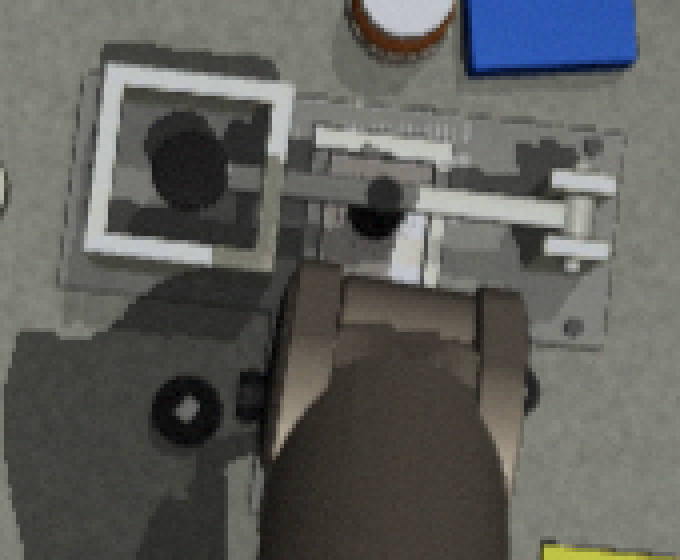

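The top view shows the specimen nearly under the lever at (375,215), with the sled's front close to the stop bar at (380,145). The force is still only friction, so I continue in small steps.

```bash
for i in 1; do python3 -m pendant '[0,0,0,1,0,0,0,0,0,0]'; done; python3 -m pendant '[0,0,0,1,0,0,0,0,0,0]'; python3 -m pendant '[0,0,0,1,0,0,0,0,0,0]';  python3 -c "
from h import *
st()"
```

```text
clock: 7.92
tcp_pos: [0.5087, -0.0571, 0.0333]
orientation: [0.074, 1.569, -0.074]
contact_force: [-2.3, 0.5, 1.5]
grip_width: -0.0002
clock: 8.18
tcp_pos: [0.5089, -0.0572, 0.0332]
orientation: [0.075, 1.571, -0.074]
contact_force: [-4.1, -0.2, 3.2]
grip_width: -0.0001
clock: 8.43
tcp_pos: [0.5089, -0.0572, 0.033]
orientation: [0.075, 1.573, -0.074]
contact_force: [-7.2, 0.6, 5.6]
grip_width: -0.0002
t 8.43 press xy [-110.4  -29.8] z 33.0 yawz -5.43 tilt [-1.     0.    -0.003] F press [-7.19 -0.07  5.61] grip -0.0002
```

The sled is stopped: the pose stalled at -110.4 while the force rose to 7 N. Now I retreat and rise.

```bash
python3 -m pendant '[0,0,0,-4,0,0,0,0,-10,0,0,0,0,-12,0,0,-20,0,0,0,0,-40,0,0,0,0,-45,0,0,0,0,-45,0,0,0,0,0,0,0,0]'; python3 - <<'E'
from h import *
st(0,70,180)
cal=viewer.calibration("wrist");im,d=viewer.grab_frame("wrist");cv2.imwrite("pics/w3.png",im[:,:,::-1])
im,d=viewer.grab_frame("top")
P=cloud(d,"top").reshape(-1,3)*1000;q=P[:,:2]-O;X=q@px;Y=q@py;Z=P[:,2]
im,d=viewer.grab_frame("scene");cv2.imwrite("pics/s3.png",cv2.resize(im[220:340,210:390,::-1],None,fx=4,fy=4,interpolation=3))
P=cloud(d,"scene").reshape(-1,3)*1000;q=P[:,:2]-O;X=q@px;Y=q@py;Z=P[:,2]
m=(X>-150)&(X<-60)&(abs(Y+30)<25)&(Z>46)&(Z<58);print("tab",m.sum(),np.percentile(X[m],[5,50,95]),Y[m].mean())
E
```

```text
clock: 9.43
tcp_pos: [0.4867, -0.0549, 0.1865]
orientation: [0.075, 1.562, -0.074]
contact_force: [1.0, -0.3, 0.5]
grip_width: -0.0004
t 9.43 press xy [-132.7  -29.7] z 186.5 yawz -5.44 tilt [-1.     0.002  0.007] F press [ 1.02 -0.23  0.48] grip -0.0004
tool shift [  7.6  99.7 132.6]
tab 104 [-97.16020225 -90.52485142 -87.72154561] -31.736148051055693
```

View pics/s3.png

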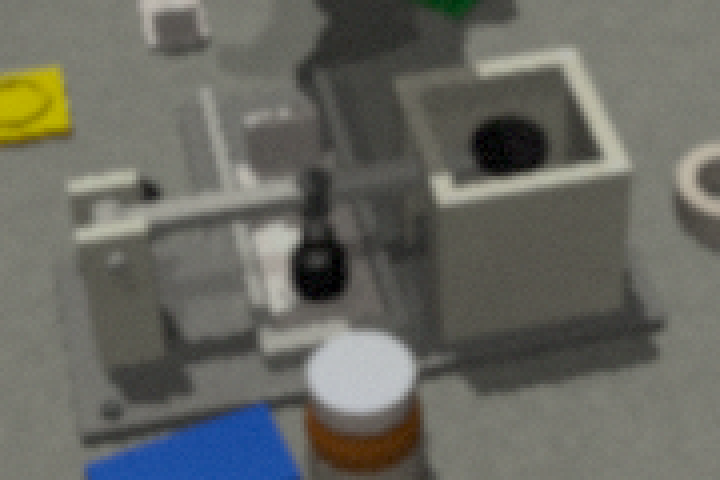

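In the scene crop the sled's front meets the stop bar at (300,335), and the specimen sits under the plunger at (318,275). The tab measures about -97 to -88 against -100 to -90 expected, so the sled is home. Next I go over the window.

```bash
python3 -m pendant '[0,0,20,27,0,0,0,20,27,0,0,0,20,27,0,0,0,20,26,0,0,0,20,26,0,0,25,0,0,0,0,25,0,0,0,0,0,0,0,0]'; python3 - <<'E'
from h import *
st(0,70,120)
cal=viewer.calibration("wrist");im,d=viewer.grab_frame("wrist");cv2.imwrite("pics/w4.png",im[:,:,::-1])
P=cloud(d,"wrist",cal).reshape(-1,3)*1000;q=P[:,:2]-O;X=q@px;Y=q@py;Z=P[:,2]
m=(abs(X)<60)&(abs(Y-70)<60)&(Z>102)&(Z<112)
print(m.sum(),np.percentile(X[m],[1,50,99]),np.percentile(Y[m],[1,50,99]))
im,d=viewer.grab_frame("scene");cv2.imwrite("pics/s4.png",cv2.resize(im[180:340,240:420,::-1],None,fx=4,fy=3.7,interpolation=3))
E
```

```text
clock: 10.58
tcp_pos: [0.6238, 0.0319, 0.1295]
orientation: [0.073, 1.577, -0.076]
contact_force: [-0.7, 0.3, 0.6]
grip_width: -0.0001
t 10.57 press xy [-4.4 69.7] z 129.5 yawz -5.43 tilt [-1.    -0.002 -0.007] F press [-0.75  0.23  0.61] grip -0.0001
tool shift [9.5 0.4 4.4]
13475 [-46.62769414 -33.48547911  26.61224314] [ 19.50966058  67.80093978 114.68260531]
```

View pics/w4.png

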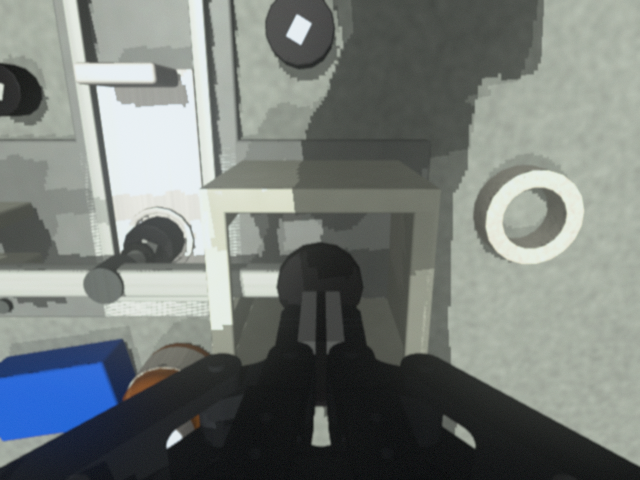

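View pics/s4.png

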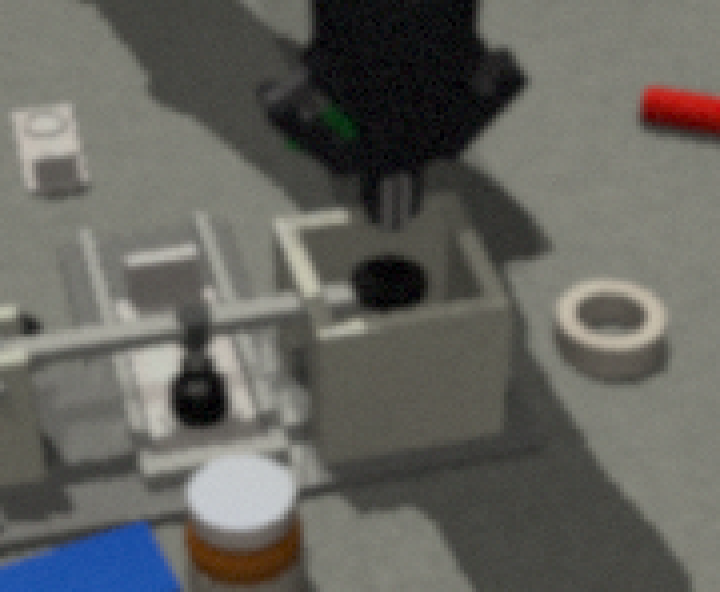

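The wrist view shows the fingers (column 321) centred in the window (225 to 408) over the pad at (318,280). The scene view agrees. I descend.

```bash
python3 -m pendant '[0,0,0,4,0,0,10,0,0,0,0,10,0,0,0,0,8,0,0,0,0,0,0,0,0]'; python3 -c "
from h import *
st(0,70,69)"
```

```text
clock: 11.3
tcp_pos: [0.6298, 0.0316, 0.1042]
orientation: [0.074, 1.571, -0.075]
contact_force: [-0.9, -0.7, -0.5]
grip_width: -0.0001
t 11.3 press xy [ 1.6 70. ] z 104.2 yawz -5.43 tilt [-1.    -0.    -0.002] F press [-0.84 -0.77 -0.54] grip -0.0001
tool shift [35.2  0.  -1.6]
```

```bash
python3 -m pendant '[0,3,0,-1.5,0,0,4,0,0,0,0,3,0,0,0,0,3,0,0,0,0,3,0,0,0,0,3,0,0,0,0,3,0,0,0,0,3,0,0,0,0,3,0,0,0,0,0,0,0,0]';python3 -c "
from h import *
st(0,70,69)"; python3 -m pendant '[0,2,0,0,0,0,2,0,0,0,0,2,0,0,0,0,2,0,0,0,0,0,0,0,0]'; python3 -c "
from h import *
st(0,70,69)"
```

```text
clock: 12.55
tcp_pos: [0.6292, 0.0319, 0.0773]
orientation: [0.075, 1.569, -0.074]
contact_force: [-1.7, 1.2, 7.2]
grip_width: 0.0
t 12.55 press xy [ 1.  70.2] z 77.3 yawz -5.43 tilt [-1.  0.  0.] F press [-1.77  1.01  7.18] grip 0.0
tool shift [ 8.3 -0.2 -1. ]
clock: 13.18
tcp_pos: [0.6292, 0.0315, 0.0697]
orientation: [0.075, 1.569, -0.075]
contact_force: [-2.6, 0.2, 9.0]
grip_width: -0.0002
t 13.18 press xy [ 1.  69.8] z 69.7 yawz -5.45 tilt [-1. -0.  0.] F press [-2.62 -0.06  9.05] grip -0.0002
tool shift [ 0.7  0.2 -1. ]
```

```bash
python3 -m pendant '[0,1,0,0,0,0,1,0,0,0,0,0,0,0,0]'; python3 -m pendant '[0,1.5,0,0,0,0,1.5,0,0,0,0,0,0,0,0,0,0,0,0,0]'; python3 -c "
from h import *
st(0,70,69)"
```

```text
clock: 13.55
tcp_pos: [0.6292, 0.0315, 0.0689]
orientation: [0.075, 1.569, -0.075]
contact_force: [-6.0, 0.1, 18.2]
grip_width: 0.0002
clock: 14.05
tcp_pos: [0.6294, 0.0313, 0.0679]
orientation: [0.076, 1.569, -0.075]
contact_force: [-12.6, -1.0, 33.6]
grip_width: -0.0002
t 14.05 press xy [ 1.2 69.6] z 67.9 yawz -5.48 tilt [-1.     0.001  0.   ] F press [-12.46  -2.21  33.63] grip -0.0002
tool shift [-1.1  0.4 -1.2]
```

It is at the stop, where force rises steeply with no travel. I ease the force a little and check.

```bash
python3 -m pendant '[0,-1.5,0,0,0,0,0,0,0,0,0,0,0,0,0]'; python3 - <<'E'
from h import *
st(0,70,69)
im,d=viewer.grab_frame("scene");cv2.imwrite("pics/s5.png",cv2.resize(im[180:340,240:420,::-1],None,fx=4,fy=3.7,interpolation=3))
im,d=viewer.grab_frame("wrist");cv2.imwrite("pics/w5.png",im[:,:,::-1])
E
```

```text
clock: 14.42
tcp_pos: [0.6293, 0.0314, 0.0684]
orientation: [0.075, 1.569, -0.075]
contact_force: [-9.6, -0.7, 25.7]
grip_width: 0.0
t 14.43 press xy [ 1.2 69.7] z 68.4 yawz -5.47 tilt [-1.  0.  0.] F press [-9.54 -1.57 25.73] grip 0.0
tool shift [-0.6  0.3 -1.2]
```

View pics/s5.png

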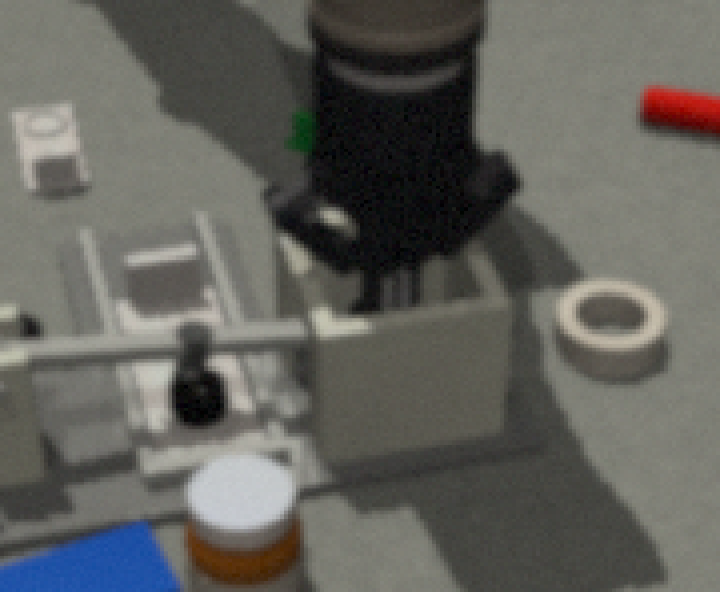

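View pics/w5.png

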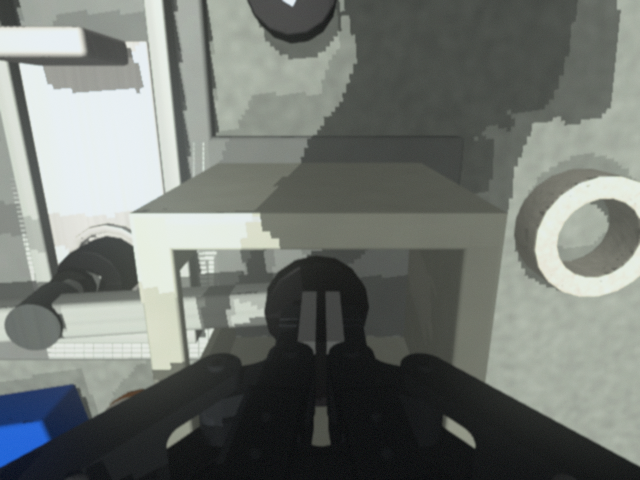

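The scene crop shows the lever lowered, the plunger on the specimen at (198,395) and the sled against the stop. The wrist view shows the fingers centred on the pad, clear of the window's edges. I hand in.

```bash
python3 -c "
from h import *
r.hand_in(); st()"
```

```text
the job is handed in; nothing more can be done
the job is handed in; nothing more can be done
```

I pushed the white sled home by its tab with shut fingers, then pressed the lever pad down through the guard window and handed in while still holding it at 14.4 s.

- **Sled:** The fingers stalled while the force rose from about 2 N to 7 N. Afterwards the tab measured -97 to -88 mm against the expected -100 to -90 mm. The picture showed the sled's front against the stop.
- **Lever:** The fingertips stopped at 68.4 mm above the table, against 69 mm for fully down, holding with about 26 N. The force peaked near 34 N before I eased it. The picture showed the plunger on the specimen.
- **Guard and bystanders:** In the pictures the fingers stayed clear of the guard's window. I saw none of the bystanders move.

Two readings did not fully agree:
- The wrist camera put the guard's centre 2 to 3 mm off the top camera's value, which is well within the clearance.
- About 10 N of sideways force showed while pressing. I took it for friction on the pad, because the fingers stood centred in the window.

The state could not be read after hand-in, so there is no check of the final second.

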